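# Pack the robot-car kit tray

## Robot

A 7-joint arm with a two-finger parallel gripper is mounted at the origin on the work surface. World frame = base frame: x ahead of the robot, y to its left, z up, the work surface at z = 0. Lengths are in m, angles in rad, forces in N, time in s.
With the tool pointing down it reaches from about 0.4 to 0.85 m from the base axis. Payload 10.4 kg.
Tool frame: the origin (TCP) lies on the centre line of the jaws, within the pads' length; the fingertips stand r.tip_extent ahead of it and the grasp point (between the pads) lies 3 mm ahead of it (r.tip_extent is the distance from the TCP to the fingertips, in m); z points along the fingers, y is the direction in which the jaws open and shut (so a half turn about z gives the same grasp; the last joint's range is limited). The gripper opens to 87 mm and grips with 3 to 60 N. Pads are 19 mm wide; open, the fingers measure 117 mm over their backs; the gripper's body (75 mm by 190 mm) begins 51 mm behind the grasp point.
Start: joints at [1.125, 0.332, -0.065, 1.46, 0.022, 1.35, -0.088], TCP at [0.256, -0.57, 0.245] pointing down, gripper open.
Joint ranges: [-2.6, 2.6], [-0.5, 2.12], [-1.47, 1.34], [0.16, 2.42], [-1.27, 4.41], [0.06, 2.06], [-2.6, 2.6]. Speed limits (rad/s): [2.22, 2.22, 2.79, 2.79, 3.14, 3.14, 3.14].

## Interface

Orientations are given as a unit quaternion [x, y, z, w].
In Python, from bench import r gives the robot as it stands. The module is installed in compiled form; this text tells all that it offers.
- The arm moves only by the shell command python3 -m jog 'ROWS' [FORCE]. ROWS is JSON, a list of rows, each a list of 5 numbers: the shift along the tool's x, y, z in cm, then the turn about the tool's z in rad, then the closure, from 0 (fully open) to 1 (shut). A call has exactly 10 rows; each row shifts and turns the pose as measured when the row begins, along the tool's axes as they then stand; what a row does not reach is not made up. A row lasts 1/10 s, in which the tool goes at most 50 mm and 8.59 degrees, less where a joint would pass 70% of its speed; a pose out of reach is approached as far as the arm can. A call with a gripper value outside its range is refused whole. The fingers move at their own pace and stop on an object; FORCE is the grip in N (left out, the last holds). Time passes only in rows, so rows that do not move let the fingers close, or fill a call up. It gives the time, the measured TCP pose, the force and the opening at its end, in the units of the state.
- r.read_state(): the state, without advancing time (a new reading comes with each control period).
- r.camera(name): name is "scene" or "top" or "wrist"; returns a dict with "pixels" (384x512x3 uint8, red, green, blue), "fx", "fy", "cx", "cy" (pixels), "camera_from_world" (4x4, takes a point from world to camera coordinates). Camera axes: x right, y up, looking along -z (the intrinsics and any distortion apply to the point x, -y, -z); pixel columns grow to the right and rows downward; lengths in m; the calibration is good to about 2 mm. A picture is of the moment at which its call begins. There is no depth.
- r.close_job(): hands the job in, once; it reports no verdict.
The state is a dict: "time": time; "joint_positions": joint angles; "joint_vel": joint speeds; "joint_torque": joint torques, N m; "ee_pos": TCP position; "eef_rot": TCP orientation; "ft_force": force on the tool from outside, world axes, zero at the start; "torque": the same for the moment, N m; "width": finger opening in m.
Only numpy, scipy, OpenCV 4.12 (cv2) and the standard library are available. Lean on these libraries where they do the work, as an engineer would, in place of code of your own. Each camera call takes 0.05 s, during which the arm holds its last target. There are 200 camera calls.

## Task

Pack the robot-car kit: put the wheel with the yellow hub, the push button with the red cap, the blue servo and the purple battery pack each into the cup of its own colour in the grey tray, resting flat on the cup's floor the same way up as it stands now. The wheel with the white hub and the black servo belong to another kit: leave them where they are.

Things in the scene. Friction and masses are not known exactly. Their poses are not given: they have to be found in the camera images.
- wheel_yellow_center (a point): small robot wheel, a black rubber-tyred disc 46 mm across and 28 mm high, lying flat on its side, with a yellow hub disc and small dark dots on its upper face; the point is its centre, 14 mm above its underside, z up. Belongs in the kit
- button_red_center (a point): push button on a white square housing 40 by 40 mm and 26 mm high (sides along its x and y), with a round red cap 27 mm across on top, 40 mm high in all; the point is on its axis 20 mm above its underside, z up. Belongs in the kit
- servo_blue_center (a point): blue hobby servo standing upright: box 40 mm (its x) by 20 mm (its y) by 37 mm high, with two mounting ears that make it 54 mm long in x at 26 to 29 mm height, and a white horn on top up to 42 mm; the point is the box's centre, 18.5 mm above the underside; z up. Belongs in the kit
- battery_purple_center (a point): purple shrink-wrapped battery pack of four cells with steel ends, lying: 50 mm (its x, along the cells) by 29 mm (its y) by 29 mm high; the point is its centre, 14.5 mm above its underside; z up. Belongs in the kit
- wheel_white_center (a point): small robot wheel, a black rubber-tyred disc 46 mm across and 28 mm high, lying flat on its side, with a white hub disc and small dark dots on its upper face; the point is its centre, 14 mm above its underside, z up. A spare that does not belong in the kit: leave it
- servo_black_center (a point): black hobby servo standing upright: box 40 mm (its x) by 20 mm (its y) by 37 mm high, with two mounting ears that make it 54 mm long in x at 26 to 29 mm height, and a white horn on top up to 42 mm; the point is the box's centre, 18.5 mm above the underside; z up. A spare that does not belong in the kit: leave it. (Two loose steel nuts 7 mm high also lie among the parts; they do not matter)
- cup_red: red cup for the push button: fixed shallow square cup, 80 mm outside, 74 mm inside, floor 2 mm thick, rim 11 mm above its origin, which is the centre of its underside, 3 mm above the table; x and y run along its sides, z up. One of four cups set 100 mm apart, two by two in any order, in a fixed light grey tray (208 mm square, rim 12 mm above the table)
- cup_yellow: yellow cup for the yellow-hub wheel: fixed shallow square cup, 80 mm outside, 74 mm inside, floor 2 mm thick, rim 11 mm above its origin, which is the centre of its underside, 3 mm above the table; x and y run along its sides, z up. One of four cups set 100 mm apart, two by two in any order, in a fixed light grey tray (208 mm square, rim 12 mm above the table)
- cup_blue: blue cup for the blue servo: fixed shallow square cup, 80 mm outside, 74 mm inside, floor 2 mm thick, rim 11 mm above its origin, which is the centre of its underside, 3 mm above the table; x and y run along its sides, z up. One of four cups set 100 mm apart, two by two in any order, in a fixed light grey tray (208 mm square, rim 12 mm above the table)
- cup_purple: purple cup for the battery pack: fixed shallow square cup, 80 mm outside, 74 mm inside, floor 2 mm thick, rim 11 mm above its origin, which is the centre of its underside, 3 mm above the table; x and y run along its sides, z up. One of four cups set 100 mm apart, two by two in any order, in a fixed light grey tray (208 mm square, rim 12 mm above the table)

How it is judged:
At the end, for the whole second after the job is handed in: Each kit part rests released on the floor of its colour's cup, same way up as at the start (within 0.12 rad, height within 4 mm), its centre within 28 mm of the cup's centre along each side; the white-hub wheel and black servo are within 20 mm of where they started (x of wheel_yellow_center in the frame of cup_yellow between -0.028 and 0.028 m and y of wheel_yellow_center in the frame of cup_yellow between -0.028 and 0.028 m and z of wheel_yellow_center in the frame of cup_yellow between 0.012 and 0.02 m and angle between each of wheel_yellow_center, button_red_center, servo_blue_center, battery_purple_center's own z axis and vertical below 0.12 rad and linear speed of each of wheel_yellow, button_red, servo_blue, battery_purple below 0.02 m/s and x of button_red_center in the frame of cup_red between -0.028 and 0.028 m and y of button_red_center in the frame of cup_red between -0.028 and 0.028 m and z of button_red_center in the frame of cup_red between 0.018 and 0.026 m and x of servo_blue_center in the frame of cup_blue between -0.028 and 0.028 m and y of servo_blue_center in the frame of cup_blue between -0.028 and 0.028 m and z of servo_blue_center in the frame of cup_blue between 0.0165 and 0.0245 m and x of battery_purple_center in the frame of cup_purple between -0.028 and 0.028 m and y of battery_purple_center in the frame of cup_purple between -0.028 and 0.028 m and z of battery_purple_center in the frame of cup_purple between 0.0125 and 0.0205 m and distance of each of wheel_white_center, servo_black_center from where it was at the start of the episode below 0.02 m); the robot touches nothing.
It fails at once if the white-hub wheel is moved by more than 20 mm (distance of wheel_white_center from where it was at the start of the episode above 0.02 m).
It fails at once if the black servo is moved by more than 20 mm (distance of servo_black_center from where it was at the start of the episode above 0.02 m).
It also fails if it takes over 131 s, if anything falls off the work surface, if the arm or the gripper's body presses on something with over 40 N, if the wrist force passes 120 N, or if a joint passes its speed limit or range.

## Working session

There is one attempt and no reset: what is moved stays moved. The work goes in short steps, Python scripts to look and compute and a shell command to move; the robot and the scene stay as the last step left them, time stands still between calls to the robot, and variables do not carry over. Pictures are saved under pics/ and viewed, about 12 in all and at most 16, crops included, and the job is handed in when it is done.

```bash
mkdir -p pics; python3 - <<'E'
from bench import r
import cv2,numpy as np
s=r.read_state();print(s['time'],s['ee_pos'],s['eef_rot'],s['width'],r.tip_extent)
for n in("top","scene"):
    c=r.camera(n);cv2.imwrite(f"pics/{n}0.png",c["pixels"][:,:,::-1])
    print(n,{k:v for k,v in c.items() if k!="pixels"})
E
```

```text
0.0 [ 0.25627309 -0.56963466  0.24375447] [ 9.77738545e-01  2.09825678e-01 -1.86540147e-04 -6.98402334e-04] 0.08698947239977757 0.022
top {'fx': 497.061205544008, 'fy': 497.061205544008, 'cx': 261.531640571564, 'cy': 197.44838321134182, 'camera_from_world': array([[-0.13455888, -0.99089458, -0.00467377,  0.02836841],
       [ 0.97094158, -0.13278844,  0.19909714, -0.53834701],
       [-0.1979049 ,  0.02225233,  0.97996861, -0.9901523 ],
       [ 0.        ,  0.        ,  0.        ,  1.        ]])}
scene {'fx': 352.5197025461605, 'fy': 352.5197025461605, 'cx': 250.76920238485943, 'cy': 194.09303406748262, 'camera_from_world': array([[ 0.78804318,  0.61544754, -0.0145695 , -0.41226357],
       [-0.50199283,  0.65611085,  0.56349069,  0.25803426],
       [ 0.35635816, -0.43674121,  0.82599393, -1.06603262],
       [ 0.        ,  0.        ,  0.        ,  1.        ]])}
```

View pics/top0.png

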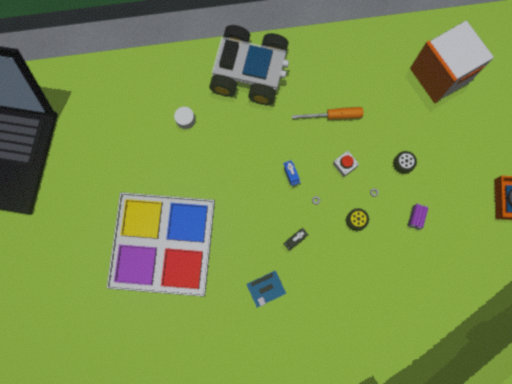

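View pics/scene0.png

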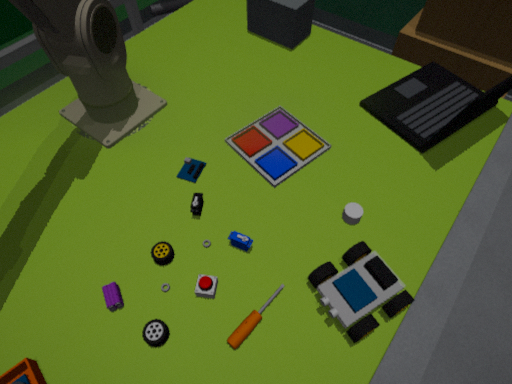

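The top view shows the blue servo at (292,173), red button (346,163), yellow wheel (358,219), battery (419,217), white wheel (405,162) and black servo (296,239). The tray is centred at about (162,245). The scene view agrees with it. Next I'll segment and localise.

```bash
cat > h.py <<'E'
from bench import r
import cv2,numpy as np
def world(c,uv,z):
    M=c["camera_from_world"];R=M[:3,:3];o=-R.T@M[:3,3]
    d=R.T@np.array([(uv[0]-c["cx"])/c["fx"],-(uv[1]-c["cy"])/c["fy"],-1])
    return (o+d*(z-o[2])/d[2])[:2]
def pix(c,p):
    q=c["camera_from_world"]@np.r_[p,1]
    return np.array([c["cx"]+c["fx"]*q[0]/-q[2],c["cy"]+c["fy"]*q[1]/q[2]])
def seg(c,hue,box=None,smin=120,vmin=60,dh=9):
    h=cv2.cvtColor(c["pixels"],cv2.COLOR_RGB2HSV).astype(int)
    m=(abs((h[...,0]-hue+90)%180-90)<dh)&(h[...,1]>smin)&(h[...,2]>vmin)
    if box: k=np.zeros_like(m);k[box[1]:box[3],box[0]:box[2]]=1;m&=k
    n,l,st,ce=cv2.connectedComponentsWithStats(m.astype(np.uint8))
    i=1+np.argmax(st[1:,4]) if n>1 else 0
    pts=np.argwhere(l==i)[:,::-1].astype(np.float32)
    return ce[i],st[i,4],pts
def yaw():
    q=r.read_state()["eef_rot"]
    from scipy.spatial.transform import Rotation as Ro
    return Ro.from_quat(q).as_matrix()
def go(p,ax=None):
    """cm in tool axes to TCP target p; turn to bring tool y (mod pi) onto world angle ax"""
    s=r.read_state();R=yaw();d=R.T@(np.array(p)-s["ee_pos"])*100
    a=None
    if ax is not None:
        t=np.array([np.cos(ax),np.sin(ax),0]);v=R.T@t
        a=(np.arctan2(-v[0],v[1])+np.pi/2)%np.pi-np.pi/2
    print("shift cm",d.round(2),"turn",a if a is None else round(a,3),"tcp",s["ee_pos"].round(4),"w",round(s["width"],4),"t",s["time"],"F",s["ft_force"].round(1),"q7",s["joint_positions"].round(2)[[4,6]])
E
python3 - <<'E'
from h import *
c=r.camera("top")
def angle(pts,z):
    w=np.array([world(c,p,z) for p in pts]);(cx,cy),(a,b),t=cv2.minAreaRect((w*1000).astype(np.float32))
    return (round(cx),round(cy)),(round(a),round(b)),round(t)
for n,hue,box,z in [("cy",27,(115,195,165,240),.008),("cb",112,(165,195,215,245),.008),("cp",143,(110,240,160,292),.008),("cr",0,(160,245,210,295),.008),
 ("wheel",27,(340,205,375,235),.028),("button",0,(330,148,362,180),.04),("servo",112,(278,155,305,190),.03),("batt",143,(405,200,432,232),.025)]:
    ce,a,pts=seg(c,hue,box); print(n,ce.round(1),a,world(c,ce,z).round(4),angle(pts,z))
for n,p,z in[("wwheel",(405,162),.028),("bservo",(296,239),.03)]: print(n,world(c,p,z).round(4))
im=cv2.resize(c["pixels"][140:260,270:440,::-1],None,fx=4.5,fy=4.5,interpolation=cv2.INTER_CUBIC);cv2.imwrite("pics/top1.png",im)
E
```

```text
cy [141.  218.4] 1312 [0.5361 0.2209] ((536, 221), (80, 79), 78)
cb [186.6 222. ] 1300 [0.5147 0.1232] ((515, 123), (79, 79), 78)
cp [135.7 264.4] 1248 [0.4381 0.2408] ((439, 242), (77, 76), 78)
cr [181.5 268.3] 1360 [0.4168 0.1446] ((417, 144), (79, 78), 78)
wheel [358.1 218.2] 239 [ 0.4699 -0.2434] ((470, -244), (36, 35), 82)
button [347. 161.] 103 [ 0.5948 -0.2386] ((595, -238), (24, 22), 82)
servo [291.8 175.2] 151 [ 0.5821 -0.1168] ((588, -117), (53, 21), 12)
batt [418.8 215.4] 231 [ 0.4586 -0.3737] ((459, -374), (25, 44), 65)
wwheel [ 0.5784 -0.3662]
bservo [ 0.4434 -0.1053]
```

View pics/top1.png

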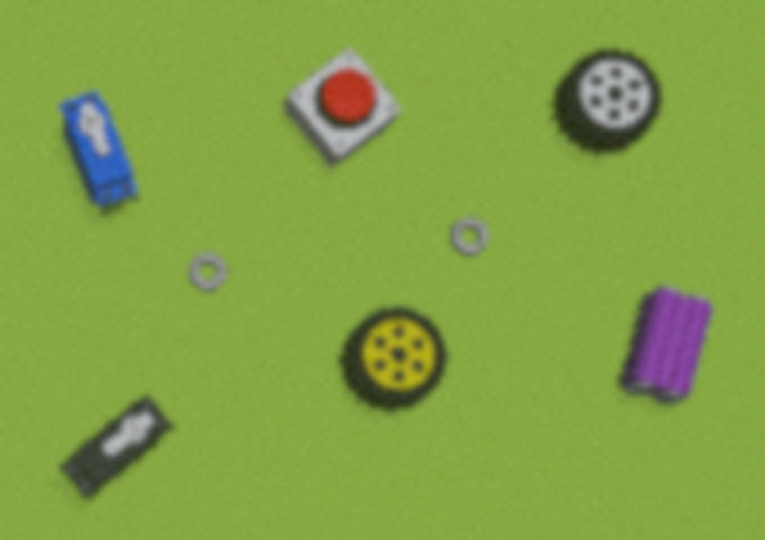

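The detections agree with the known sizes: cup spacing is 100 mm and the outlines fit. I'll start with the battery, which is nearest.

```bash
python3 -c "
from h import *
go((.459,-.374,.16),np.deg2rad(65))
print(yaw().round(3))"
```

```text
shift cm [26.52 -9.53  8.4 ] turn 0.859 tcp [ 0.2563 -0.5697  0.244 ] w 0.087 t 0.15 F [-0.3  0.4 -0.3] q7 [ 0.02 -0.09]
[[ 0.912  0.41  -0.   ]
 [ 0.41  -0.912  0.001]
 [-0.    -0.001 -1.   ]]
```

```bash
python3 -m jog '[[3.8,-1.4,1.2,0,0],[3.8,-1.4,1.2,0,0],[3.8,-1.4,1.2,0,0],[3.8,-1.4,1.2,0,0],[3.8,-1.4,1.2,0,0],[3.8,-1.4,1.2,0,0],[3.8,-1.4,1.2,0,0],[0,0,0,0.15,0],[0,0,0,0.15,0],[0,0,0,0.15,0]]' 30; python3 -c "
from h import *
go((.459,-.374,.16),np.deg2rad(65))"
```

```text
time: 1.15
ee_pos: [0.4644, -0.3623, 0.1529]
eef_rot: [1.0, -0.019, -0.002, -0.002]
ft_force: [0.3, 0.4, 0.9]
width: 0.0871
shift cm [-0.49  1.19 -0.71] turn 0.399 tcp [ 0.4644 -0.3623  0.1529] w 0.0871 t 1.15 F [0.3 0.4 0.9] q7 [ 0.06 -1.06]
```

```bash
python3 -m jog '[[-0.5,1.2,0,0,0],[0,0,0,0.13,0],[0,0,0,0.13,0],[0,0,0,0.14,0],[0,0,0,0,0],[0,0,0,0,0],[0,0,0,0,0],[0,0,0,0,0],[0,0,0,0,0],[0,0,0,0,0]]'; python3 -c "
from h import *
go((.459,-.374,.16),np.deg2rad(65))
c=r.camera('wrist');cv2.imwrite('pics/w1.png',c['pixels'][:,:,::-1])
ce,a,p=seg(c,143);w=np.array([world(c,q,.027) for q in p]);print(world(c,ce,.027),cv2.minAreaRect((w*1000).astype(np.float32)),pix(c,[.459,-.374,.027]))"
```

```text
time: 2.15
ee_pos: [0.4545, -0.3801, 0.1516]
eef_rot: [0.978, -0.208, -0.004, -0.001]
ft_force: [1.1, -0.3, 0.5]
width: 0.0869
shift cm [ 0.15 -0.74 -0.84] turn 0.017 tcp [ 0.4545 -0.3801  0.1516] w 0.0869 t 2.15 F [ 1.1 -0.3  0.5] q7 [ 0.04 -1.4 ]
[ 0.45721631 -0.37638091] ((457.7062072753906, -376.6289367675781), (26.509960174560547, 49.02145004272461), 63.65581512451172) [245.197807   189.11570829]
```

View pics/w1.png

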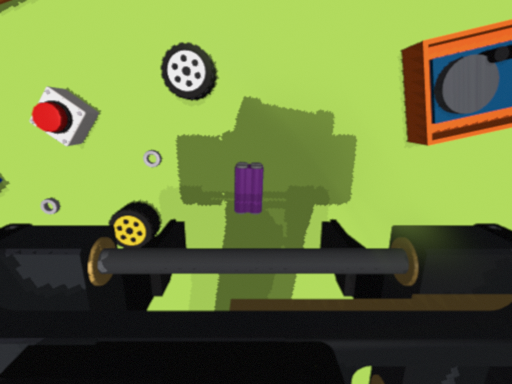

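The wrist view shows the battery at (249,187), upright in the image, so the jaws are aligned. It lies at (0.458,−0.3765), 3 mm from the top-camera estimate. Next I compute the descent.

```bash
python3 -m jog '[[0.1,-0.5,2,0,0],[0,0,2,0,0],[0,0,2,0,0],[0,0,2,0,0],[0,0,2,0,0],[0,0,1,0,0],[0,0,0.5,0,0],[0,0,0,0,0],[0,0,0,0,0],[0,0,0,0,0]]'; python3 -c "
from h import *
go((.458,-.3765,.034),np.deg2rad(64))"
```

```text
time: 3.2
ee_pos: [0.4592, -0.3765, 0.0359]
eef_rot: [0.979, -0.206, -0.001, 0.0]
ft_force: [0.1, 0.5, 0.0]
width: 0.0869
shift cm [-0.1   0.05  0.19] turn 0.039 tcp [ 0.4592 -0.3765  0.0359] w 0.0869 t 3.2 F [0.1 0.5 0. ] q7 [ 0.06 -1.42]
```

```bash
python3 -m jog '[[-0.1,0,0.2,0.03,0.8],[0,0,0,0,0.8],[0,0,0,0,0.8],[0,0,0,0,0.8],[0,0,0,0,0.8],[0,0,0,0,0.8],[0,0,0,0,0.8],[0,0,-2,0,0.8],[0,0,-3,0,0.8],[0,0,-3,0,0.8]]' 30; python3 -c "
from h import *
go((.439,.242,.12),np.deg2rad(78))"
```

```text
time: 4.2
ee_pos: [0.4566, -0.3747, 0.1131]
eef_rot: [0.975, -0.222, -0.004, -0.001]
ft_force: [-0.6, -0.3, 0.4]
width: 0.0198
shift cm [-28.28 -54.83  -0.46] turn -0.238 tcp [ 0.4566 -0.3747  0.1131] w 0.0198 t 4.2 F [-0.6 -0.3  0.4] q7 [ 0.04 -1.44]
```

The width is 19.8 mm, below the battery's 29 mm, so the grasp may have failed. I'll look.

```bash
python3 -c "
from h import *
print(r.read_state()['width'])
c=r.camera('wrist');cv2.imwrite('pics/w2.png',c['pixels'][:,:,::-1])
c=r.camera('top');print(seg(c,143,(390,190,450,250))[:2])"
```

```text
0.019804704903428488
(array([417.42592593, 219.67592593]), np.int32(108))
```

View pics/w2.png

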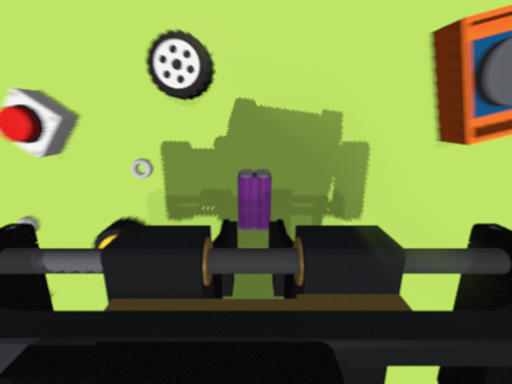

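The fingers are simply slow (about 70 mm/s), and I lifted before they had closed. The battery is still in place at (254,200). I'll reopen partway, check its position and retry.

```bash
python3 -c "
from h import *
c=r.camera('wrist')
ce,a,p=seg(c,143);w=np.array([world(c,q,.027) for q in p]);print(world(c,ce,.027),cv2.minAreaRect((w*1000).astype(np.float32)))"
python3 -m jog '[[0,0,0,-0.03,0.4],[0,0,0,0,0.4],[0,0,0,0,0.4],[0,0,0,0,0.4],[0,0,2,0,0.4],[0,0,2,0,0.4],[0,0,2,0,0.4],[0,0,1,0,0.4],[0,0,0.5,0,0.4],[0,0,0,0,0.4]]'; python3 -c "
from h import *
go((.458,-.3765,.034),np.deg2rad(64))"
```

```text
[ 0.45750786 -0.37651707] ((458.4197692871094, -376.8619689941406), (26.170408248901367, 49.027732849121094), 64.89009857177734)
time: 5.35
ee_pos: [0.4557, -0.3742, 0.0326]
eef_rot: [0.979, -0.206, -0.005, -0.001]
ft_force: [-0.5, 0.6, 0.1]
width: 0.0523
shift cm [ 0.3   0.11 -0.14] turn 0.039 tcp [ 0.4557 -0.3742  0.0326] w 0.0523 t 5.35 F [-0.5  0.6  0.1] q7 [ 0.05 -1.42]
```

```bash
python3 -m jog '[[0.3,0.1,-0.2,0.03,0.75],[0,0,0,0,0.75],[0,0,0,0,0.75],[0,0,0,0,0.75],[0,0,0,0,0.75],[0,0,0,0,0.75],[0,0,0,0,0.75],[0,0,-2,0,0.75],[0,0,-3,0,0.75],[0,0,-3,0,0.75]]' 30; python3 -c "
from h import *
go((.439,.242,.12),np.deg2rad(78))"
```

```text
time: 6.35
ee_pos: [0.4572, -0.3756, 0.1147]
eef_rot: [0.975, -0.222, -0.008, -0.002]
ft_force: [-0.1, -0.2, -1.1]
width: 0.0285
shift cm [-2.838e+01 -5.488e+01 -2.000e-02] turn -0.238 tcp [ 0.4572 -0.3756  0.1147] w 0.0285 t 6.35 F [-0.1 -0.2 -1.1] q7 [ 0.04 -1.44]
```

```bash
python3 -m jog '[[-2.1,-4.2,0,0,0.75],[-2.1,-4.2,0,0,0.75],[-2.1,-4.2,0,0,0.75],[-2.1,-4.2,0,0,0.75],[-2.1,-4.2,0,0,0.75],[-2.1,-4.2,0,0,0.75],[-2.1,-4.2,0,0,0.75],[-2.1,-4.2,0,0,0.75],[-2.1,-4.2,0,0,0.75],[0,0,0,0,0.75]]'; python3 -c "
from h import *
go((.439,.242,.12),np.deg2rad(78))"
```

```text
time: 7.35
ee_pos: [0.4521, 0.059, 0.1217]
eef_rot: [0.975, -0.224, -0.001, 0.0]
ft_force: [0.1, -1.0, -1.6]
width: 0.0288
shift cm [ -9.17 -15.89   0.17] turn -0.243 tcp [0.4521 0.059  0.1217] w 0.0288 t 7.35 F [ 0.1 -1.  -1.6] q7 [ 0.05 -2.29]
```

```bash
python3 -m jog '[[0,0,0,-0.12,0.75],[0,0,0,-0.12,0.75],[0,0,0,0,0.75],[0,0,0,0,0.75],[0,0,0,0,0.75],[0,0,0,0,0.75],[0,0,0,0,0.75],[0,0,0,0,0.75],[0,0,0,0,0.75],[0,0,0,0,0.75]]'; python3 -c "
from h import *
go((.439,.242,.12),np.deg2rad(78))"
```

```text
time: 8.35
ee_pos: [0.4516, 0.0587, 0.1216]
eef_rot: [0.994, -0.106, -0.001, 0.001]
ft_force: [0.4, 0.0, -1.3]
width: 0.0293
shift cm [ -5.1  -17.65   0.15] turn -0.003 tcp [0.4516 0.0587 0.1216] w 0.0293 t 8.35 F [ 0.4  0.  -1.3] q7 [ 0.05 -2.05]
```

```bash
python3 -m jog '[[-1,-3.6,0,0,0.75],[-1,-3.6,0,0,0.75],[-1,-3.6,0,0,0.75],[-1,-3.6,0,0,0.75],[-1,-3.2,0,0,0.75],[0,0,2,0,0.75],[0,0,2,0,0.75],[0,0,2,0,0.75],[0,0,0,0,0.75],[0,0,0,0,0.75]]'; python3 -c "
from h import *
go((.439,.242,.039),np.deg2rad(78))
c=r.camera('wrist');cv2.imwrite('pics/w3.png',c['pixels'][:,:,::-1])"
```

```text
time: 9.35
ee_pos: [0.4406, 0.2496, 0.061]
eef_rot: [0.994, -0.108, -0.0, -0.001]
ft_force: [-1.2, 0.1, -1.0]
width: 0.0288
shift cm [0.01 0.78 2.2 ] turn -0.007 tcp [0.4406 0.2496 0.061 ] w 0.0288 t 9.35 F [-1.2  0.1 -1. ] q7 [ 0.2  -2.55]
```

View pics/w3.png

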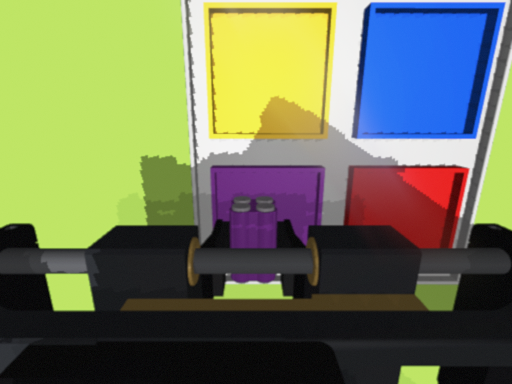

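The purple battery hangs over the purple cup at (253,240) and sits slightly left, which matches the 8 mm computed. I'll correct, lower and release.

```bash
python3 -m jog '[[0,0.8,0,0,0.75],[0,0,1,0,0.75],[0,0,1,0,0.75],[0,0,0,0,0.75],[0,0,0,0,0.75],[0,0,0,0,0.75],[0,0,0,0,0.75],[0,0,0,0,0.75],[0,0,0,0,0.75],[0,0,0,0,0.75]]'; python3 -c "
from h import *
go((.439,.242,.039),np.deg2rad(78))"
```

```text
time: 10.4
ee_pos: [0.441, 0.241, 0.0422]
eef_rot: [0.994, -0.109, 0.002, -0.002]
ft_force: [-0.9, 0.5, 0.7]
width: 0.0289
shift cm [-0.22 -0.05  0.32] turn -0.009 tcp [0.441  0.241  0.0422] w 0.0289 t 10.4 F [-0.9  0.5  0.7] q7 [ 0.21 -2.55]
```

```bash
python3 -m jog '[[0,0,0.2,0,0.75],[0,0,0.1,0,0.75],[0,0,0,0,0.5],[0,0,0,0,0.5],[0,0,0,0,0.5],[0,0,0,0,0.5],[0,0,0,0,0.5],[0,0,-2,0,0.5],[0,0,-4,0,0.2],[0,0,-4,-0.1,0]]'; python3 -c "
from h import *
c=r.camera('wrist');ce,a,p=seg(c,143,dh=7);print(ce,a)
go((.582,-.117,.13),np.deg2rad(102));go((.47,-.243,.13),np.deg2rad(78))
c=r.camera('top');cv2.imwrite('pics/top2.png',cv2.resize(c['pixels'][180:310,100:230,::-1],None,fx=3,fy=3))"
```

```text
time: 11.4
ee_pos: [0.4375, 0.2393, 0.1391]
eef_rot: [0.998, -0.059, -0.002, 0.001]
ft_force: [1.2, 0.8, -0.2]
width: 0.0528
[251.8183727  190.13420822] 5715
shift cm [17.95 34.08  1.55] turn -0.317 tcp [0.4401 0.2411 0.1456] w 0.0561 t 11.45 F [3.1 2.2 5.8] q7 [ 0.12 -2.36]
shift cm [ 8.17 47.81  1.5 ] turn 0.102 tcp [0.4401 0.2411 0.1456] w 0.0561 t 11.45 F [3.1 2.2 5.8] q7 [ 0.12 -2.36]
```

View pics/top2.png

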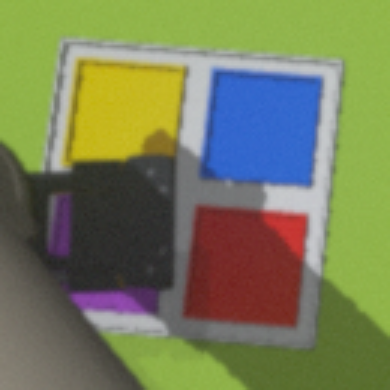

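The arm hides the purple cup, so I'll check it later from outside. Next is the blue servo.

```bash
python3 -m jog '[[2,3.8,0,0,0],[2,3.8,0,0,0],[2,3.8,0,0,0],[2,3.8,0,0,0],[2,3.8,0,0,0],[2,3.8,0,0,0],[2,3.8,0,0,0],[2,3.8,0,0,0],[0,0,0,-0.15,0],[0,0,0,-0.15,0]]'; python3 -c "
from h import *
go((.582,-.117,.13),np.deg2rad(102))"
```

```text
time: 12.5
ee_pos: [0.5684, -0.0923, 0.139]
eef_rot: [0.996, 0.094, 0.003, -0.0]
ft_force: [0.0, 0.5, 0.5]
width: 0.0872
shift cm [0.87 2.69 0.9 ] turn -0.02 tcp [ 0.5684 -0.0923  0.139 ] w 0.0872 t 12.5 F [0.  0.5 0.5] q7 [ 0.12 -1.39]
```

```bash
python3 -m jog '[[0.9,2.7,0,-0.02,0.45],[0,0,0,0,0.45],[0,0,0,0,0.45],[0,0,0,0,0.45],[0,0,0,0,0.45],[0,0,0,0,0.45],[0,0,0,0,0.45],[0,0,0,0,0.45],[0,0,0,0,0.45],[0,0,0,0,0.45]]'; python3 -c "
from h import *
go((.582,-.117,.13),np.deg2rad(102))
c=r.camera('wrist');cv2.imwrite('pics/w4.png',c['pixels'][:,:,::-1])
ce,a,p=seg(c,112,(150,100,350,240));w=np.array([world(c,q,.03) for q in p]);print(ce,world(c,ce,.03),cv2.minAreaRect((w*1000).astype(np.float32)))
t=r.camera('top');ce,a,p=seg(t,143,(100,230,165,300));print(a,ce,world(t,ce,.03))
cv2.imwrite('pics/top3.png',cv2.resize(t['pixels'][180:310,100:230,::-1],None,fx=3,fy=3))"
```

```text
time: 13.5
ee_pos: [0.5813, -0.1167, 0.1358]
eef_rot: [0.994, 0.106, 0.001, -0.001]
ft_force: [1.1, 0.3, -0.7]
width: 0.0478
shift cm [0.06 0.04 0.58] turn 0.004 tcp [ 0.5813 -0.1167  0.1358] w 0.0478 t 13.5 F [ 1.1  0.3 -0.7] q7 [ 0.13 -1.33]
[256.68706697 190.84526559] [ 0.58809716 -0.11834454] ((587.7432250976562, -118.28591918945312), (53.12388229370117, 19.47063636779785), 12.960634231567383)
1115 [135.69237668 264.38654709] [0.43601193 0.23545241]
```

View pics/w4.png

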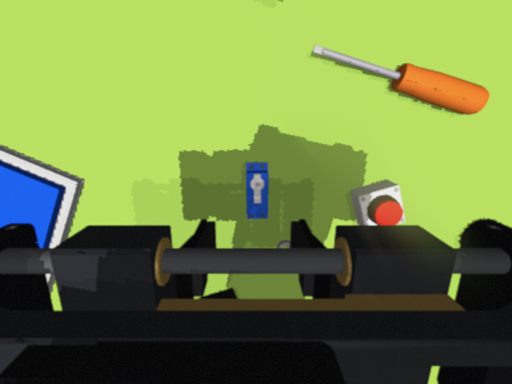

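View pics/top3.png

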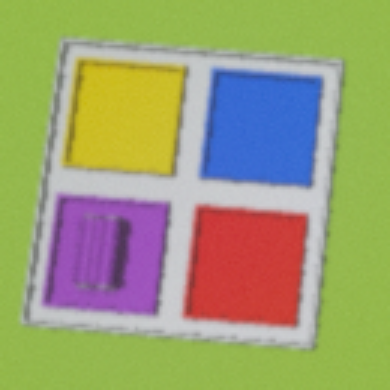

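The battery lies in the purple cup at crop (98,250), with the cup centre at (108,253). The servo is at wrist (257,191), i.e. (0.588,−0.118), and aligned.

```bash
python3 -m jog '[[0.7,0.0,0,0,0.45],[0,0,2,0,0.45],[0,0,2,0,0.45],[0,0,2,0,0.45],[0,0,2,0,0.45],[0,0,1,0,0.45],[0,0,0.7,0,0.45],[0,0,0,0,0.45],[0,0,0,0,0.45],[0,0,0,0,0.45]]'; python3 -c "
from h import *
go((.588,-.1183,.036),np.deg2rad(103))"
```

```text
time: 14.6
ee_pos: [0.594, -0.1145, 0.0382]
eef_rot: [0.994, 0.106, 0.004, -0.0]
ft_force: [0.0, -1.2, 0.1]
width: 0.0483
shift cm [-0.67  0.24  0.22] turn -0.014 tcp [ 0.594  -0.1145  0.0382] w 0.0483 t 14.6 F [ 0.  -1.2  0.1] q7 [ 0.19 -1.38]
```

```bash
python3 -m jog '[[-0.7,0.2,0.2,0,0.45],[0,0,0,0,0.9],[0,0,0,0,0.9],[0,0,0,0,0.9],[0,0,0,0,0.9],[0,0,0,0,0.9],[0,0,0,0,0.9],[0,0,-2,0,0.9],[0,0,-3,0,0.9],[0,0,-3,0,0.9]]' 30; python3 -c "
from h import *
go((.515,.123,.12),np.deg2rad(78))"
```

```text
time: 15.6
ee_pos: [0.5841, -0.1181, 0.1153]
eef_rot: [0.994, 0.106, 0.001, -0.001]
ft_force: [0.9, 0.1, -0.4]
width: 0.0201
shift cm [ -1.65 -25.03  -0.42] turn 0.422 tcp [ 0.5841 -0.1181  0.1153] w 0.0201 t 15.6 F [ 0.9  0.1 -0.4] q7 [ 0.14 -1.34]
```

```bash
python3 -m jog '[[-0.3,-4.1,0,0,0.9],[-0.3,-4.1,0,0,0.9],[-0.3,-4.1,0,0,0.9],[-0.3,-4.1,0,0,0.9],[-0.3,-4.1,0,0,0.9],[-0.2,-3.5,0,0,0.9],[0,0,0,0.14,0.9],[0,0,0,0.14,0.9],[0,0,0,0.14,0.9],[0,0,0,0,0.9]]'; python3 -c "
from h import *
go((.515,.123,.041),np.deg2rad(78))"
```

```text
time: 16.6
ee_pos: [0.5167, 0.1224, 0.1207]
eef_rot: [0.994, -0.11, 0.006, -0.001]
ft_force: [0.9, -0.5, -0.1]
width: 0.02
shift cm [-0.27  0.01  7.97] turn -0.011 tcp [0.5167 0.1224 0.1207] w 0.02 t 16.6 F [ 0.9 -0.5 -0.1] q7 [ 0.13 -2.21]
```

```bash
python3 -m jog '[[-0.2,0,2,0,0.9],[0,0,2,0,0.9],[0,0,2,0,0.9],[0,0,1,0,0.9],[0,0,0,0,0.9],[0,0,0,0,0.9],[0,0,0,0,0.9],[0,0,0,0,0.9],[0,0,0,0,0.9],[0,0,0,0,0.9]]'; python3 -c "
from h import *
go((.515,.123,.041),np.deg2rad(78))"
```

```text
time: 17.6
ee_pos: [0.5185, 0.1233, 0.0525]
eef_rot: [0.995, -0.099, 0.009, -0.002]
ft_force: [-0.1, 0.2, -1.4]
width: 0.0198
shift cm [-0.35  0.11  1.14] turn 0.011 tcp [0.5185 0.1233 0.0525] w 0.0198 t 17.6 F [-0.1  0.2 -1.4] q7 [ 0.18 -2.23]
```

```bash
python3 -m jog '[[-0.3,0.1,0.5,0,0.9],[0,0,0.4,0,0.9],[0,0,0.2,0,0.9],[0,0,0,0,0.9],[0,0,0,0,0.6],[0,0,0,0,0.6],[0,0,0,0,0.6],[0,0,0,0,0.6],[0,0,0,0,0.6],[0,0,0,0,0.6]]'; python3 -c "
from h import *
go((.515,.123,.041),np.deg2rad(78))"
```

```text
time: 18.6
ee_pos: [0.5158, 0.1231, 0.0418]
eef_rot: [0.995, -0.099, 0.01, -0.002]
ft_force: [0.1, 0.4, 1.0]
width: 0.0348
shift cm [-0.08  0.03  0.08] turn 0.012 tcp [0.5158 0.1231 0.0418] w 0.0348 t 18.6 F [0.1 0.4 1. ] q7 [ 0.19 -2.24]
```

```bash
python3 -m jog '[[0,0,-2,0,0.6],[0,0,-4,0,0.6],[0,0,-4,0,0.6],[0,0,0,0,0],[0,0,0,0,0],[0,0,0,-0.15,0],[0,0,0,-0.15,0],[0,0,0,-0.15,0],[0,0,0,-0.15,0],[0,0,0,-0.15,0]]'; python3 -c "
from h import *
go((.588,-.238,.13),np.deg2rad(123))
c=r.camera('scene');cv2.imwrite('pics/s2.png',cv2.resize(c['pixels'][90:320,90:340,::-1],None,fx=3,fy=2.6)) "
```

```text
time: 19.6
ee_pos: [0.511, 0.1222, 0.1396]
eef_rot: [0.961, 0.276, 0.006, 0.001]
ft_force: [-0.0, -0.4, -0.4]
width: 0.0821
shift cm [-12.58  34.62   1.02] turn -0.017 tcp [0.511  0.1222 0.1396] w 0.0821 t 19.6 F [-0.  -0.4 -0.4] q7 [ 0.14 -1.44]
```

View pics/s2.png

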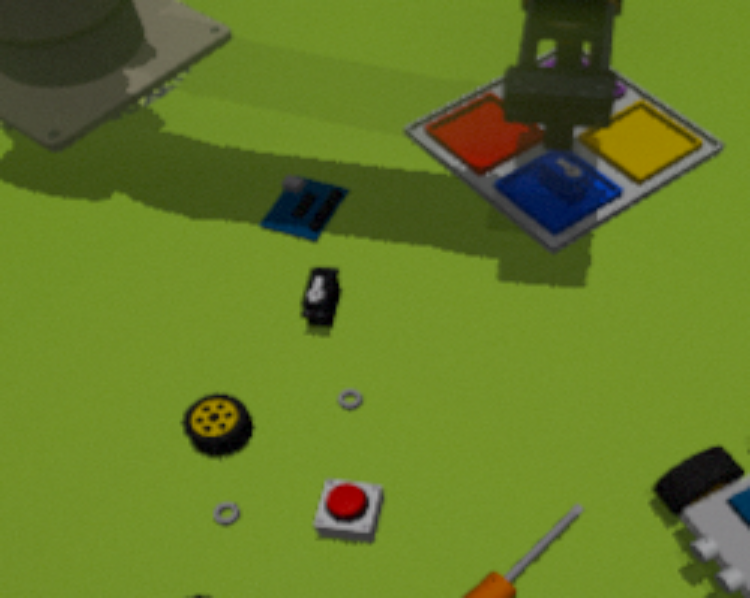

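The blue servo stands upright in the blue cup at (568,175). Next is the button.

```bash
python3 -m jog '[[-1.5,4.2,0,0,0],[-1.5,4.2,0,0,0],[-1.5,4.2,0,0,0],[-1.5,4.2,0,0,0],[-1.5,4.2,0,0,0],[-1.5,4.2,0,0,0],[-1.5,4.2,0,0,0],[-1.5,4.0,0,0,0.2],[0,0,0,0,0.2],[0,0,0,0,0.2]]'; python3 -c "
from h import *
go((.595,-.238,.13),np.deg2rad(123))
c=r.camera('wrist');cv2.imwrite('pics/w5.png',c['pixels'][:,:,::-1])
ce,a,p=seg(c,0);print(ce,a,world(c,ce,.038))"
```

```text
time: 20.65
ee_pos: [0.5855, -0.2367, 0.1282]
eef_rot: [0.963, 0.268, 0.0, -0.002]
ft_force: [0.3, 1.0, 0.0]
width: 0.0731
shift cm [ 0.75  0.6  -0.18] turn -0.034 tcp [ 0.5855 -0.2367  0.1282] w 0.0731 t 20.65 F [0.3 1.  0. ] q7 [ 0.14 -0.81]
[263.73076923 195.50443787] 676 [ 0.59548773 -0.2408068 ]
```

View pics/w5.png

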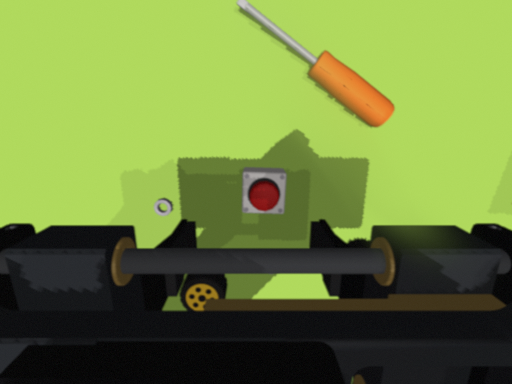

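The button is at wrist (264,190), square to the jaws; measured at (0.5955,−0.2405).

```bash
python3 -m jog '[[0.6,0.8,0,0,0.2],[0,0,2,0,0.2],[0,0,2,0,0.2],[0,0,2,0,0.2],[0,0,2,0,0.2],[0,0,1,0,0.2],[0,0,0.3,0,0.2],[0,0,0,0,0.2],[0,0,0,0,0.2],[0,0,0,0,0.2]]'; python3 -c "
from h import *
go((.5955,-.2405,.033),np.deg2rad(123))"
```

```text
time: 21.7
ee_pos: [0.6015, -0.2317, 0.0344]
eef_rot: [0.963, 0.271, 0.003, -0.001]
ft_force: [-0.4, -0.3, -0.5]
width: 0.0695
shift cm [-0.97  0.43  0.14] turn -0.027 tcp [ 0.6015 -0.2317  0.0344] w 0.0695 t 21.7 F [-0.4 -0.3 -0.5] q7 [ 0.18 -0.85]
```

```bash
python3 -m jog '[[-1.0,0.4,0.1,0,0.2],[0,0,0,0,0.7],[0,0,0,0,0.7],[0,0,0,0,0.7],[0,0,0,0,0.7],[0,0,0,0,0.7],[0,0,0,0,0.7],[0,0,0,0,0.7],[0,0,0,0,0.7],[0,0,0,0,0.7]]' 30; python3 -c "
from h import *
go((.5955,-.2405,.033),np.deg2rad(123))"
```

```text
time: 22.7
ee_pos: [0.5952, -0.2423, 0.0354]
eef_rot: [0.963, 0.27, 0.004, 0.0]
ft_force: [-0.9, -0.1, 0.4]
width: 0.0396
shift cm [ 0.12 -0.14  0.24] turn -0.028 tcp [ 0.5952 -0.2423  0.0354] w 0.0396 t 22.7 F [-0.9 -0.1  0.4] q7 [ 0.18 -0.83]
```

```bash
python3 -m jog '[[0,0,-2,0,0.7],[0,0,-3,0,0.7],[0,0,-3,0,0.7],[0,0,-1,0,0.7],[0,0,0,-0.15,0.7],[0,0,0,-0.15,0.7],[0,0,0,-0.15,0.7],[0,0,0,-0.15,0.7],[0,0,0,-0.15,0.7],[0,0,0,0,0.7]]'; python3 -c "
from h import *
go((.417,.144,.125),np.deg2rad(168))"
```

```text
time: 23.7
ee_pos: [0.5928, -0.2405, 0.1236]
eef_rot: [0.794, 0.608, 0.002, -0.001]
ft_force: [0.1, 0.2, 0.4]
width: 0.0397
shift cm [ 3.255e+01 -2.699e+01  1.000e-02] turn -0.054 tcp [ 0.5928 -0.2405  0.1236] w 0.0397 t 23.7 F [0.1 0.2 0.4] q7 [ 0.21 -0.09]
```

```bash
python3 -m jog '[[3.6,-3,0,0,0.7],[3.6,-3,0,0,0.7],[3.6,-3,0,0,0.7],[3.6,-3,0,0,0.7],[3.6,-3,0,0,0.7],[3.6,-3,0,0,0.7],[3.6,-3,0,0,0.7],[3.6,-3,0,0,0.7],[2.8,-2.2,0,-0.05,0.7],[0,0,0,0,0.7]]'; python3 -c "
from h import *
go((.417,.144,.0405),np.deg2rad(168))"
```

```text
time: 24.7
ee_pos: [0.4214, 0.1484, 0.1207]
eef_rot: [0.794, 0.607, 0.003, -0.002]
ft_force: [0.1, -0.8, -0.4]
width: 0.0396
shift cm [-0.6  -0.31  8.02] turn -0.056 tcp [0.4214 0.1484 0.1207] w 0.0396 t 24.7 F [ 0.1 -0.8 -0.4] q7 [ 0.08 -0.76]
```

```bash
python3 -m jog '[[-0.6,-0.3,2,0,0.7],[0,0,2,0,0.7],[0,0,2,0,0.7],[0,0,0.6,-0.05,0.7],[0,0,0,0,0.7],[0,0,0,0,0.7],[0,0,0,0,0.7],[0,0,0,0,0.7],[0,0,0,0,0.7],[0,0,0,0,0.7]]'; python3 -c "
from h import *
go((.417,.144,.0405),np.deg2rad(168))"
```

```text
time: 25.7
ee_pos: [0.4181, 0.1429, 0.0532]
eef_rot: [0.788, 0.615, 0.004, -0.001]
ft_force: [-1.1, -0.1, -1.2]
width: 0.0394
shift cm [ 0.07 -0.14  1.27] turn -0.036 tcp [0.4181 0.1429 0.0532] w 0.0394 t 25.7 F [-1.1 -0.1 -1.2] q7 [ 0.18 -0.82]
```

```bash
python3 -m jog '[[0,-0.1,0.5,0,0.7],[0,0,0.5,0,0.7],[0,0,0.2,0,0.7],[0,0,0.1,0,0.7],[0,0,0,0,0.4],[0,0,0,0,0.4],[0,0,0,0,0.4],[0,0,0,0,0.4],[0,0,0,0,0.4],[0,0,0,0,0.4]]'; python3 -c "
from h import *
go((.417,.144,.0405),np.deg2rad(168))"
```

```text
time: 26.7
ee_pos: [0.4176, 0.1435, 0.0398]
eef_rot: [0.788, 0.615, 0.004, -0.001]
ft_force: [0.7, 0.8, -0.4]
width: 0.0522
shift cm [ 0.04 -0.07 -0.07] turn -0.036 tcp [0.4176 0.1435 0.0398] w 0.0522 t 26.7 F [ 0.7  0.8 -0.4] q7 [ 0.21 -0.84]
```

```bash
python3 -m jog '[[0,0,-2,0,0.4],[0,0,-3,0,0.4],[0,0,-4,0,0.4],[0,0,0,0,0],[0,0,0,0,0],[0,0,0,0,0],[0,0,0,0,0],[0,0,0,0,0],[0,0,0,0,0],[0,0,0,0,0]]'; python3 -c "
from h import *
go((.463,-.243,.13),np.deg2rad(168))"
```

```text
time: 27.7
ee_pos: [0.4147, 0.1424, 0.1292]
eef_rot: [0.788, 0.615, 0.001, -0.003]
ft_force: [0.5, 0.1, 0.8]
width: 0.0865
shift cm [-36.22  14.04  -0.33] turn -0.036 tcp [0.4147 0.1424 0.1292] w 0.0865 t 27.7 F [0.5 0.1 0.8] q7 [ 0.06 -0.71]
```

```bash
python3 -m jog '[[-4.1,1.6,0,0,0],[-4.1,1.6,0,0,0],[-4.1,1.6,0,0,0],[-4.1,1.6,0,0,0],[-4.1,1.6,0,0,0],[-4.1,1.6,0,0,0],[-4.1,1.6,0,0,0],[-4.1,1.6,0,0,0],[-2.8,1,0,0,0],[0,0,0,0,0]]'; python3 -c "
from h import *
go((.463,-.243,.13),np.deg2rad(168))
c=r.camera('wrist');cv2.imwrite('pics/w6.png',c['pixels'][:,:,::-1])
ce,a,p=seg(c,27,(100,60,400,300));(u,R)=cv2.minEnclosingCircle(p);print(ce,a,u,R,world(c,u,.028))
t=r.camera('top');cv2.imwrite('pics/top4.png',cv2.resize(t['pixels'][180:310,100:230,::-1],None,fx=3,fy=3))"
```

```text
time: 28.7
ee_pos: [0.4641, -0.2505, 0.1247]
eef_rot: [0.787, 0.617, 0.001, -0.003]
ft_force: [0.2, 0.7, 0.2]
width: 0.0874
shift cm [ 0.7  -0.29 -0.52] turn -0.03 tcp [ 0.4641 -0.2505  0.1247] w 0.0874 t 28.7 F [0.2 0.7 0.2] q7 [0.1  0.09]
[256.53167186 193.99896158] 963 (256.43804931640625, 194.06637573242188) 18.88123321533203 [ 0.46785056 -0.24432763]
```

View pics/w6.png

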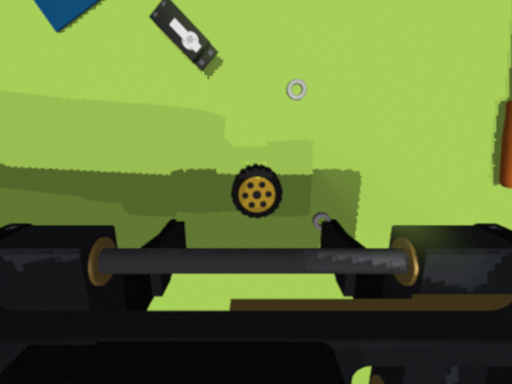

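View pics/top4.png

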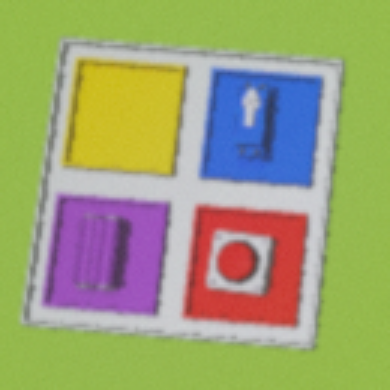

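The battery, servo and button all sit in their own cups. The wheel is at wrist (256,194), i.e. (0.468,−0.2445). The nut beside it is lower than the fingertips will go.

```bash
python3 -m jog '[[0.7,0.2,0,0,0.1],[0,0,2,0,0.1],[0,0,2,0,0.1],[0,0,2,0,0.1],[0,0,2,0,0.1],[0,0,0.7,0,0.1],[0,0,0,0,0.1],[0,0,0,0,0.1],[0,0,0,0,0.1],[0,0,0,0,0.1]]'; python3 -c "
from h import *
go((.468,-.2445,.034),np.deg2rad(168))"
```

```text
time: 29.8
ee_pos: [0.4737, -0.2248, 0.0393]
eef_rot: [0.78, 0.626, 0.004, -0.002]
ft_force: [-0.1, -0.1, -0.0]
width: 0.0781
shift cm [-2.05 -0.13  0.51] turn -0.009 tcp [ 0.4737 -0.2248  0.0393] w 0.0781 t 29.8 F [-0.1 -0.1 -0. ] q7 [0.16 0.02]
```

```bash
python3 -m jog '[[-1,0,0,0,0.1],[-1,-0.1,0,0,0.1],[0,0,0.5,0,0.1],[0,0,0,0,0.1],[0,0,0,0,0.1],[0,0,0,0,0.1],[0,0,0,0,0.1],[0,0,0,0,0.1],[0,0,0,0,0.1],[0,0,0,0,0.1]]'; python3 -c "
from h import *
go((.468,-.2445,.034),np.deg2rad(168))"
```

```text
time: 30.8
ee_pos: [0.4684, -0.2467, 0.0348]
eef_rot: [0.78, 0.625, 0.005, -0.001]
ft_force: [-0.4, 0.5, 0.6]
width: 0.0785
shift cm [ 0.2  -0.08  0.08] turn -0.01 tcp [ 0.4684 -0.2467  0.0348] w 0.0785 t 30.8 F [-0.4  0.5  0.6] q7 [0.16 0.06]
```

```bash
python3 -m jog '[[0.2,0,0,0,0.65],[0,0,0,0,0.65],[0,0,0,0,0.65],[0,0,0,0,0.65],[0,0,0,0,0.65],[0,0,0,0,0.65],[0,0,0,0,0.65],[0,0,0,0,0.65],[0,0,0,0,0.65],[0,0,0,0,0.65]]' 30; python3 -c "
from h import *
go((.468,-.2445,.034),np.deg2rad(168))"
```

```text
time: 31.8
ee_pos: [0.469, -0.2444, 0.0349]
eef_rot: [0.78, 0.626, 0.005, -0.001]
ft_force: [-0.1, -0.3, 0.3]
width: 0.0457
shift cm [-0.04 -0.09  0.09] turn -0.01 tcp [ 0.469  -0.2444  0.0349] w 0.0457 t 31.8 F [-0.1 -0.3  0.3] q7 [0.16 0.06]
```

```bash
python3 -m jog '[[0,0,-2,0,0.65],[0,0,-3,0,0.65],[0,0,-3,0,0.65],[0,0,-1.5,0,0.65],[0,0,0,0,0.65],[0,0,0,0,0.65],[0,0,0,0,0.65],[0,0,0,0,0.65],[0,0,0,0,0.65],[0,0,0,0,0.65]]'; python3 -c "
from h import *
go((.536,.221,.13),np.deg2rad(168))"
```

```text
time: 32.8
ee_pos: [0.4657, -0.2439, 0.1282]
eef_rot: [0.78, 0.626, 0.003, -0.005]
ft_force: [-1.1, 0.3, 0.2]
width: 0.0452
shift cm [46.91 -3.23  0.36] turn -0.009 tcp [ 0.4657 -0.2439  0.1282] w 0.0452 t 32.8 F [-1.1  0.3  0.2] q7 [0.09 0.11]
```

```bash
python3 -m jog '[[4.6,-0.3,0,0,0.65],[4.6,-0.3,0,0,0.65],[4.6,-0.3,0,0,0.65],[4.6,-0.3,0,0,0.65],[4.6,-0.3,0,0,0.65],[4.6,-0.3,0,0,0.65],[4.6,-0.3,0,0,0.65],[4.6,-0.3,0,0,0.65],[4.6,-0.3,0,0,0.65],[4,-0.3,0,0,0.65]]'; python3 -c "
from h import *
go((.536,.221,.13),np.deg2rad(168))"
```

```text
time: 33.8
ee_pos: [0.5384, 0.214, 0.1308]
eef_rot: [0.785, 0.62, 0.002, -0.005]
ft_force: [1.0, 0.5, -0.3]
width: 0.0452
shift cm [ 0.62 -0.4   0.08] turn -0.025 tcp [0.5384 0.214  0.1308] w 0.0452 t 33.8 F [ 1.   0.5 -0.3] q7 [ 0.25 -0.87]
```

```bash
python3 -m jog '[[0,0,0,0,0.65],[0,0,0,0,0.65],[0,0,2,0,0.65],[0,0,2,0,0.65],[0,0,2,0,0.65],[0,0,1.4,0,0.65],[0,0,0,0,0.65],[0,0,0,0,0.65],[0,0,0,0,0.65],[0,0,0,0,0.65]]'; python3 -c "
from h import *
go((.536,.221,.04),np.deg2rad(168))"
```

```text
time: 34.8
ee_pos: [0.5388, 0.2161, 0.0551]
eef_rot: [0.785, 0.62, 0.003, -0.005]
ft_force: [0.2, -0.1, -1.2]
width: 0.0454
shift cm [ 0.4  -0.38  1.52] turn -0.024 tcp [0.5388 0.2161 0.0551] w 0.0454 t 34.8 F [ 0.2 -0.1 -1.2] q7 [ 0.31 -0.92]
```

```bash
python3 -m jog '[[0.4,-0.3,0.6,0,0.65],[0,0,0.6,0,0.65],[0,0,0.2,0,0.65],[0,0,0,0,0.65],[0,0,0,0,0.65],[0,0,0,0,0.65],[0,0,0,0,0.65],[0,0,0,0,0.65],[0,0,0,0,0.65],[0,0,0,0,0.65]]'; python3 -c "
from h import *
go((.536,.221,.04),np.deg2rad(168))"
```

```text
time: 35.8
ee_pos: [0.5375, 0.2219, 0.0415]
eef_rot: [0.784, 0.62, 0.004, -0.005]
ft_force: [-0.1, 0.3, -0.2]
width: 0.0456
shift cm [-0.12 -0.12  0.15] turn -0.023 tcp [0.5375 0.2219 0.0415] w 0.0456 t 35.8 F [-0.1  0.3 -0.2] q7 [ 0.33 -0.94]
```

```bash
python3 -m jog '[[0,0,0.15,0,0.65],[0,0,0,0,0.65],[0,0,0,0,0.35],[0,0,0,0,0.35],[0,0,0,0,0.35],[0,0,0,0,0.35],[0,0,0,0,0.35],[0,0,0,0,0.35],[0,0,-2,0,0.35],[0,0,-3,0,0.35]]'; python3 -m jog '[[0,0,-3,0,0.35],[0,0,-4,0,0.35],[-4,0,-1,0,0],[-4,0,0,0,0],[-4,0,0,0,0],[-4,0,0,0,0],[-4,0,0,0,0],[-4,0,0,0,0],[-4,0,0,0,0],[0,0,0,0,0]]'; python3 - <<'E'
from h import *
a=r.camera('top');b=r.camera('scene')
p=a['pixels'][130:310,100:440,::-1]; q=b['pixels'][90:350,90:340,::-1]
cv2.imwrite('pics/f1.png',cv2.resize(p,None,fx=2.3,fy=2.3));cv2.imwrite('pics/f2.png',cv2.resize(q,None,fx=2.3,fy=2.3))
for n,hue,box,z in[("wheel",27,None,0)]:pass
print(r.read_state()['ee_pos'])
E
```

```text
time: 36.8
ee_pos: [0.5351, 0.2201, 0.0873]
eef_rot: [0.784, 0.62, 0.001, -0.006]
ft_force: [-0.3, -0.1, 0.7]
width: 0.0564
time: 37.8
ee_pos: [0.47, -0.0606, 0.1721]
eef_rot: [0.783, 0.622, 0.005, -0.004]
ft_force: [0.5, -0.6, -0.1]
width: 0.0871
[ 0.47123288 -0.0557091   0.17245698]
```

View pics/f1.png

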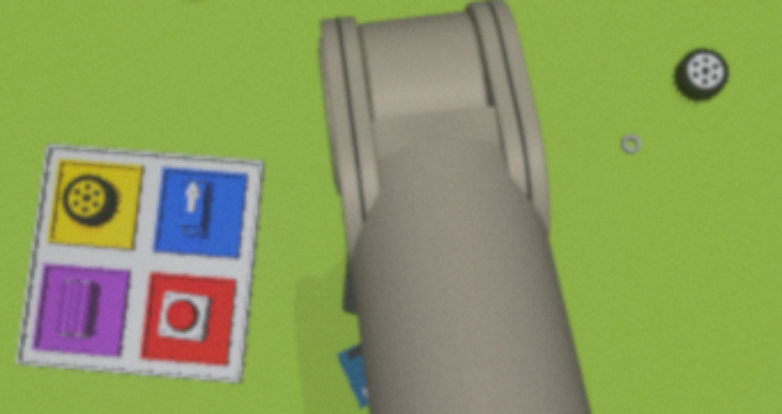

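View pics/f2.png

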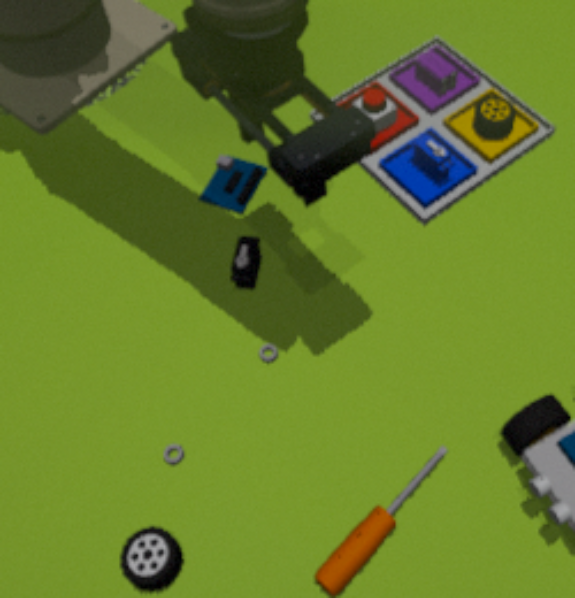

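The final views show all four parts upright in their own cups: wheel (90,199), servo (197,210), battery (77,308), button (185,315). The white wheel is at (705,70) and the black servo at (246,262). I'll do one numeric check, then hand in.

```bash
python3 - <<'E'
from h import *
c=r.camera('top')
t=np.deg2rad(-12);R=np.array([[np.cos(t),np.sin(t)],[-np.sin(t),np.cos(t)]])
for n,uv,z,cup in[("wheel",(90,199),.033,(.536,.221)),("servo",(197,205),.043,(.515,.123)),("batt",(77,308),.034,(.4385,.242)),("button",(182,312),.045,(.417,.144))]:
    w=world(c,(100+uv[0]/2.3,130+uv[1]/2.3),z);print(n,w.round(3),(R@(w-cup)*1000).round(0))
h0=cv2.imread('pics/top0.png')[140:185,385:425];h1=c['pixels'][140:185,385:425,::-1]
print("white wheel shift px",cv2.phaseCorrelate(h0.mean(2).astype(np.float32),h1.mean(2).astype(np.float32)))
s0=cv2.imread('pics/scene0.png')[188:220,182:212];s1=r.camera('scene')['pixels'][:,:,::-1]
res=cv2.matchTemplate(np.ascontiguousarray(s1[170:240,160:235]),s0,cv2.TM_CCOEFF_NORMED);m=cv2.minMaxLoc(res);print("black servo shift px",m[3][0]-22,m[3][1]-18,round(m[1],2))
print(r.read_state()['time']);r.close_job()
E
```

```text
wheel [0.536 0.219] [ 0. -2.]
servo [0.515 0.12 ] [ 1. -3.]
batt [0.437 0.239] [-1. -3.]
button [0.42  0.143] [ 3. -0.]
white wheel shift px ((0.004849980461703041, 0.4442888240284013), 0.9216740083694458)
black servo shift px 0 0 0.97
38.0
the job is handed in; nothing more can be done
```

I packed all four kit parts into the cups of their own colours and handed the job in at 38 s of the 131 s allowed.

- **Placement:** my last camera check put each part's centre within about 3 mm of its cup's centre, against the 28 mm allowed. They all look flat and upright in the pictures. I did not measure the resting heights directly.
- **Spares:** the white-hub wheel and the black servo show no measurable movement, at most about 0.4 pixel.
- **Robot:** at hand-in the gripper was open and clear of everything, at 17 cm height.
- **What went wrong:** my first try at the battery missed because I lifted before the slow fingers had closed. The battery did not move, and the second grasp held. No check failed or disagreed at the end.

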